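Make room in the can display and slide the silver can in

TASK

The silver can belongs in the display row between the red can and the blue can. Nudge those two apart along the row, without lifting any can of the row, until the silver can's base fits between them, and only then slide the silver can in under the light bar, back into line with the others. Keep every can upright, do not bump the light bar, and leave the yellow can and the stack of cups where they are.

Things in the scene. Friction and masses are not known exactly. Their poses are not given: they have to be found in the camera images.
- silver_mid (a point): Silver drinks can, 53 mm diameter, 88 mm high, fixed on a round white base disc of 92 mm diameter and 14 mm height: one rigid piece 102 mm tall, about 300 g. The point is on its axis, 58 mm above the underside (mid-can). It starts standing on the table in front of the row, to the left or to the right.
- red_mid (a point): Red drinks can, 53 mm diameter, 88 mm high, fixed on a round white base disc of 92 mm diameter and 14 mm height: one rigid piece 102 mm tall, about 300 g. The point is on its axis, 58 mm above the underside (mid-can). It starts in the row, next to the blue one, on the left or on the right of it. Neighbours' base discs start 0 to 1 mm apart, which leaves about 39 mm between the cans themselves.
- blue_mid (a point): Blue drinks can, 53 mm diameter, 88 mm high, fixed on a round white base disc of 92 mm diameter and 14 mm height: one rigid piece 102 mm tall, about 300 g. The point is on its axis, 58 mm above the underside (mid-can). It starts in the middle of the row.
- green_mid (a point): Green drinks can, 53 mm diameter, 88 mm high, fixed on a round white base disc of 92 mm diameter and 14 mm height: one rigid piece 102 mm tall, about 300 g. The point is on its axis, 58 mm above the underside (mid-can). It starts in the row, on the other side of the blue one from the red one.
- yellow_mid (a point): Yellow drinks can, 53 mm diameter, 88 mm high, fixed on a round white base disc of 92 mm diameter and 14 mm height: one rigid piece 102 mm tall, about 300 g. The point is on its axis, 58 mm above the underside (mid-can). A bystander, standing in front of the row on the side where the silver one is not.
- lane: Fixed display row: low grey rear fence (500 mm long, 22 mm high), grey strip on the table before it, open front. Origin on the table, on the row's centre line, mid-length; x away from the robot to the fence, y left along the row, z up. Cans start with axes within 2 mm of x = 0; the fence's face is at x = 52 mm, so a base touches it with its axis at x = 6 mm. In line: axis at x = -15 to 12 mm.
- stop_left: Fixed orange end stop at the row's left (+y) end, 30 mm high, 12 mm thick. Origin: on the table, in the face that looks at the row; axes as the lane's. 55 to 75 mm free space lie between it and the last base disc at the start.
- stop_right: Fixed orange end stop at the row's right (-y) end, otherwise the same as the left one; its face looks to +y.
- lamp: Fixed white light bar above the row. Origin and axes as the lane's. The bar spans x -10 to 20, y -280 to 280, z 159 to 182 mm; posts at y = -270 and 270 mm (16 x 22 mm, feet 80 mm long in x). A gripper pointing straight down cannot get between the cans under it; one leaning back towards the robot 30 to 45 degrees, tip forward and down, can.
- cups_mid (a point): Bystander: loose stack of clear cups, 84 mm wide and 134 mm tall, on the table to the left of the row; the point is on its axis 65 mm above its underside. A fixed white push-button box, 70 x 150 mm and 63 mm tall, stands to the right of the row, about x = 0.52, y = -0.44 in the robot's frame.

How it is judged:
On the way:
1. the red and blue cans are nudged apart, so that a base disc fits between theirs, before the silver can goes between them (horizontal distance between red_mid and blue_mid above 0.183 m and x of silver_mid in the frame of lane below -0.07 m), for 0.2 s.
At the end, for the whole second after the job is handed in: The silver can stands at rest on the table between red and blue, its axis within 160 mm of each of theirs and -15 to 12 mm from the row's centre line; red, blue and green stand within -30 to 15 mm of that line; all four upright within 0.08 rad, on the table, released (x of silver_mid in the frame of lane between -0.015 and 0.012 m and angle between each of silver_mid, red_mid, blue_mid, green_mid's own z axis and vertical below 0.08 rad and height (world z) of each of silver_mid, red_mid, blue_mid, green_mid below 0.064 m and x of red_mid in the frame of lane between -0.03 and 0.015 m and x of blue_mid in the frame of lane between -0.03 and 0.015 m and x of green_mid in the frame of lane between -0.03 and 0.015 m and horizontal distance between silver_mid and red_mid below 0.16 m and horizontal distance between silver_mid and blue_mid below 0.16 m and linear speed of silver below 0.02 m/s); the robot touches nothing.
It fails at once if a can is tipped by more than about 20 degrees (angle between any of silver_mid, red_mid, blue_mid, green_mid's own z axis and vertical above 0.35 rad).
It fails at once if a can of the row is lifted (height (world z) of any of red_mid, blue_mid, green_mid above 0.078 m).
It fails at once if the light bar is bumped (contact force between any of the arm, the fingers and lamp above 8 N).
It fails at once if the yellow can or the cups are displaced by more than 25 mm (distance of any of yellow_mid, cups_mid from where it was at the start of the episode above 0.025 m).
It also fails if it takes over 72 s, if anything falls off the work surface, if the arm or the gripper's body presses on something with over 40 N, if the wrist force passes 120 N, or if a joint passes its speed limit or range.

ROBOT

A 7-joint arm with a two-finger parallel gripper is mounted at the origin on the work surface. World frame = base frame: x ahead of the robot, y to its left, z up, the work surface at z = 0. Lengths are in m, angles in rad, forces in N, time in s.
With the tool pointing down it reaches from about 0.4 to 0.85 m from the base axis. Payload 10.4 kg.
Tool frame: the origin (TCP) lies midway between the tips of the shut fingers; the grasp point (between the pads) lies 19 mm behind it; z points along the fingers, x is the direction in which the jaws open and shut, and the axes are right-handed (so a half turn about z gives the same grasp; the last joint's range is limited). The gripper opens to 85 mm and grips with 20 to 120 N. Pads are 22 mm wide; open, the fingers measure 114 mm over their backs; the gripper's body (76 mm by 85 mm) begins 54 mm behind the grasp point. The pads swing forward as they close: fully open they stand 13 mm farther back than shut.
Start: joints at [1.237, 0.332, -0.065, 1.46, 0.022, 1.35, -0.088], TCP at [0.191, -0.595, 0.231] pointing down, gripper open.
Joint ranges: [-2.6, 2.6], [-0.5, 2.12], [-1.47, 1.34], [0.16, 2.42], [-1.27, 4.41], [0.06, 2.06], [-2.6, 2.6]. Speed limits (rad/s): [2.22, 2.22, 2.79, 2.79, 3.14, 3.14, 3.14].

INTERFACE

Orientations are given as a unit quaternion [x, y, z, w].
In Python, from workcell import monitor, eyes, ticket, models gives the robot as it stands.
- The arm moves only by the tool servo_tool, never from a script. Its argument "motion" is a list of rows, each a list of 7 numbers: the opening, from 0 (shut) to 1 (fully open), then the shift along the tool's x, y, z in m, then the turn, a rotation vector about the tool's x, y, z in degrees. In form: [[fingers, tx, ty, tz, rx, ry, rz], ...]. A call has 1 to 20 rows; each row is the pose to reach, as a shift and turn from the pose commanded when the call began, along the tool's axes at that moment; what a row does not reach only later rows make up. A row lasts 1/8 s, in which the tool goes at most 62.5 mm and 10.7 degrees, less where a joint would pass 70% of its speed; a pose out of reach is approached as far as the arm can. A call with a gripper value outside its range is refused whole. The fingers move at their own pace and stop on an object; "grip_force" is the grip in N (left out, the last holds). Time passes only in rows, so rows that repeat a pose let the fingers close. It gives the time, the measured TCP pose, the force and the opening at its end, in the units of the state.
- monitor.get_obs(): the state, without advancing time (a new reading comes with each control period).
- eyes.camera(name): name is "side" or "top"; returns (picture, depth): 480x640x3 uint8, blue, green, red; 480x640 float32, m along the optical axis (not along the pixel's ray), 0 where there is no reading.
- eyes.camera_info(name): a dict with "intrinsics" (3x3 intrinsics, pixels), "extrinsics" (4x4, takes a point from world to camera coordinates). Camera axes: x right, y down, z forward; pixel columns grow to the right and rows downward; lengths in m; the calibration is good to about 2 mm. A picture is of the moment at which its call begins. camera_info takes no time and is no camera call.
- ticket.hand_in(): hands the job in, once; it reports no verdict.
Trained networks look in the newest picture that a camera, given by its name, has taken for a name from the list of things; names that differ only in an ending like _2 or _b are one class to them, and where a whole thing is asked for, a point or a joint stands for the part that bears it (a point fixed in the world has none). Each returns a list of dicts, best first, with "confidence" (0 to 1); they miss things now and then, are a little off and sometimes report something else, mostly with a low value. They report only what shows in the picture. A call takes as long as a camera call.
- models.boxes_of(camera, thing): "point" ([x, y, z] in m, in the coordinates of the camera as it stood for that picture, good to about 4 mm: the middle of the surface that is visible of it).
The state is a dict: "clock": time; "joint_pos": joint angles; "joint_velocities": joint speeds; "tau": joint torques, N m; "position": TCP position; "ee_rot": TCP orientation; "ft_force": force on the tool from outside, world axes, zero at the start; "torque": the same for the moment, N m; "grip_width": opening from 0.0 (shut) to 1.0 (fully open).
Only numpy, scipy, OpenCV 4.12 (cv2) and the standard library are available. Lean on these libraries where they do the work, as an engineer would, in place of code of your own. Each camera call takes 0.05 s, during which the arm holds its last target. There are 200 camera calls.

## Working session

There is one attempt and no reset: what is moved stays moved. The work goes in short steps, Python scripts to look and compute and a tool call to move; the robot and the scene stay as the last step left them, time stands still between calls to the robot, and variables do not carry over. Pictures are saved under pics/ and viewed, about 8 in all and at most 12, crops included, and the job is handed in when it is done.

Besides the shell and the picture viewer there is one more tool, called by a JSON object that holds its "api" and its "payload". servo_tool: Moves the arm, as the interface text tells. Its arguments: {"type":"object","properties":{"motion":{"type":"array"},"grip_force":{"type":"number"}},"required":["motion"]}

```bash
mkdir -p pics; cat > h.py <<'E'
import numpy as np, cv2
from workcell import monitor, eyes, ticket, models
def w(cam,p):
    E=np.array(eyes.camera_info(cam)["extrinsics"]); R,t=E[:3,:3],E[:3,3]
    return R.T@(np.array(p)-t)
def proj(cam,P):
    i=eyes.camera_info(cam);E=np.array(i["extrinsics"]);q=np.array(i["intrinsics"])@(E[:3,:3]@P+E[:3,3]);return q[:2]/q[2]
E
python3 - <<'E'
from h import *
np.set_printoptions(precision=4,suppress=True)
o=monitor.get_obs(); print(o)
for c in("top","side"):
    im,d=eyes.camera(c); cv2.imwrite(f"pics/{c}0.png",im); np.save(f"{c}0.npy",d)
    i=eyes.camera_info(c);E=np.array(i["extrinsics"]);print(c,np.array(i["intrinsics"]).tolist(),"pos",-E[:3,:3].T@E[:3,3],E[:3,:3])
    for n in("silver_mid","red_mid","blue_mid","green_mid","yellow_mid","cups_mid","stop_left","stop_right"):
        print(n,[(w(c,b["point"]),round(b["confidence"],2)) for b in models.boxes_of(c,n)[:2]])
E
```

```text
{'clock': 0.0, 'joint_pos': array([ 1.2374,  0.3329, -0.0647,  1.4609,  0.0216,  1.3499, -0.0885]), 'joint_velocities': array([-0.0038,  0.0016, -0.0019,  0.0006, -0.0019,  0.0016,  0.0003]), 'tau': array([ -0.0001, -62.5441,   0.0495, -39.1612,   0.0163,   0.01  ,
         0.    ]), 'position': array([ 0.191 , -0.5947,  0.2305]), 'ee_rot': array([ 0.808 , -0.5891, -0.0006, -0.0004]), 'ft_force': array([0.1634, 0.5131, 0.3949]), 'torque': array([-0.0144, -0.0482,  0.0105]), 'grip_width': 1.003881321977892}
top [[514.5773832601299, 0.0, 324.1270276278028], [0.0, 514.5773832601299, 241.6663000741961], [0.0, 0.0, 1.0]] pos [0.4046 0.0968 1.0299] [[-0.0191 -0.9998 -0.0033]
 [-0.9825  0.0194 -0.1852]
 [ 0.1852 -0.0003 -0.9827]]
silver_mid [(array([0.4744, 0.2365, 0.0165]), 0.61), (array([0.6645, 0.1829, 0.0298]), 0.58)]
red_mid [(array([ 0.6639, -0.1101,  0.0114]), 0.72)]
blue_mid [(array([ 0.6631, -0.0154,  0.0088]), 0.59)]
green_mid [(array([0.66  , 0.0676, 0.0109]), 0.88)]
yellow_mid [(array([ 0.4483, -0.2168,  0.0185]), 0.97), (array([0.5659, 0.4421, 0.1317]), 0.17)]
cups_mid [(array(
[... 267 characters left out ...]
64576148777547], [0.0, 0.0, 1.0]] pos [0.3453 0.9156 0.9514] [[-0.9638 -0.2666 -0.0061]
 [-0.189   0.699  -0.6897]
 [ 0.1881 -0.6636 -0.7241]]
silver_mid [(array([0.4709, 0.2698, 0.0331]), 0.88)]
red_mid [(array([ 0.6654, -0.0971,  0.0701]), 0.7)]
blue_mid [(array([ 0.659 , -0.0068,  0.0612]), 0.68)]
green_mid [(array([0.6695, 0.0919, 0.0386]), 0.73), (array([ 0.6614, -0.2243,  0.0229]), 0.51)]
yellow_mid [(array([ 0.4502, -0.208 ,  0.0379]), 0.74), (array([ 0.6634, -0.0994,  0.0682]), 0.22)]
cups_mid [(array([0.564 , 0.473 , 0.1355]), 0.96), (array([ 0.6592, -0.0082,  0.0638]), 0.42)]
stop_left [(array([0.6645, 0.1925, 0.0239]), 0.88)]
stop_right [(array([ 0.662 , -0.2228,  0.0217]), 0.67)]
```

View pics/top0.png

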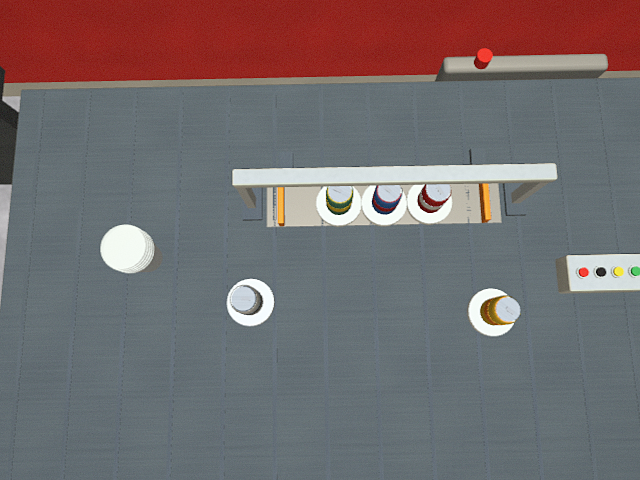

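View pics/side0.png

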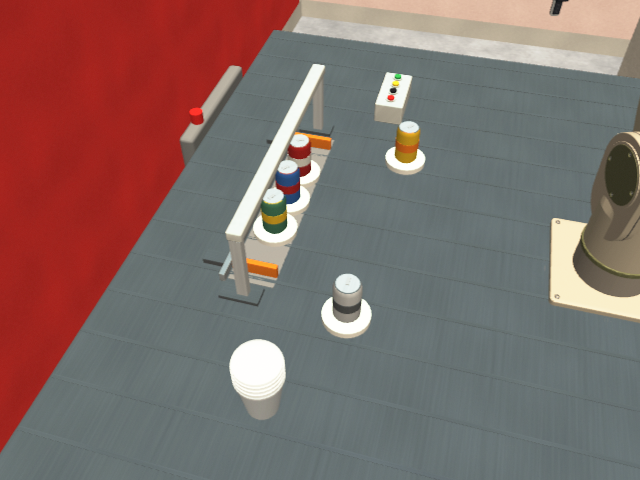

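The top view shows the row from left to right as green (339,200), blue (385,200), red (430,200), with the stops at x=280 and x=486. Silver is on the left at (250,300) and yellow on the right at (493,312). The side view agrees: silver stands free at (346,300), with nothing between it and the row. Next I measure it accurately with depth.

```bash
cat >> h.py <<'E'
from scipy.optimize import least_squares
from scipy.spatial.transform import Rotation as Rn
np.set_printoptions(precision=4,suppress=True)
def cloud(cam):
    im,d=eyes.camera(cam); i=eyes.camera_info(cam);K=np.array(i["intrinsics"]);E=np.array(i["extrinsics"])
    v,u=np.mgrid[:480,:640]; ok=d>0
    P=np.stack([(u-K[0,2])*d/K[0,0],(v-K[1,2])*d/K[1,1],d],-1)[ok]
    return (P-E[:3,3])@E[:3,:3], im[ok]
def fit(P,c0):
    """axis xy from can wall points (R 26.5), near guess c0"""
    c=np.array(c0,float)
    for rad in(.045,.036,.033):
        m=(np.hypot(*(P[:,:2]-c).T)<rad)&(P[:,2]>.025)&(P[:,2]<.090)
        Q=P[m,:2]
        if len(Q)<30: return None
        c=least_squares(lambda c:np.hypot(*(Q-c).T)-.0265,c,loss="soft_l1",f_scale=.002).x
    return np.r_[c,len(Q)]
def disc(P,c0):
    """axis from white disc-top points, by circle of radius 46 mm on extent"""
    m=(np.hypot(*(P[:,:2]-c0).T)<.06)&(abs(P[:,2]-.014)<.005); Q=P[m,:2]
    if len(Q)<30:return None
    ang=np.arctan2(*(Q-c0).T[::-1]); r=np.hypot(*(Q-c0).T); e=[]
    for k in np.linspace(-np.pi,np.pi,37)[:-1]:
        s=(ang>=k)&(ang<k+np.pi/18)
        if s.sum()>3: e.append(Q[s][r[s].argmax()])
    e=np.array(e); c=least_squares(lambda c:np.hypot(*(e-c).T)-.046,c0,loss="soft_l1",f_scale=.001).x
    return np.r_[c,len(e)]
def measure(g):
    for cam in("top","side"):
        P,C=cloud(cam)
        for n,c in g.items(): print(cam,n,"wall",fit(P,c),"disc",disc(P,np.array(c)))
    return P,C
E
python3 - <<'E'
from h import *
g=dict(silver=(.472,.245),red=(.66,-.11),blue=(.66,-.015),green=(.66,.075),yellow=(.448,-.213))
measure(g)
for cam in("top","side"):
    P,C=cloud(cam);C=C.astype(int)
    m=(P[:,2]>.176)&(P[:,2]<.19)&(P[:,0]>.6)&(P[:,0]<.75)&(abs(P[:,1])<.4); Q=P[m]
    f=np.polyfit(Q[:,1],Q[:,0],1);print(cam,"bar: x=%.4f%+.4f*y"%(f[1],f[0]),"y",Q[:,1].min(),Q[:,1].max(),"xres",np.percentile(Q[:,0]-np.polyval(f,Q[:,1]),[2,98]),"z",np.median(Q[:,2]))
    o=(C[:,2]>200)&(C[:,1]>80)&(C[:,1]<170)&(C[:,0]<60)&(P[:,2]>.024)&(P[:,2]<.036)&(P[:,0]>.55)
    for s in(1,-1):
        Q=P[o&(s*(P[:,1]+.02)>.1)]; print("stop",s,len(Q),np.percentile(Q,[3,50,97],axis=0) if len(Q) else "")
E
```

```text
top silver wall [  0.4794   0.2444 188.    ] disc [ 0.4791  0.2439 36.    ]
top red wall [  0.677   -0.1196 304.    ] disc [ 0.6762 -0.1173 30.    ]
top blue wall [  0.6754  -0.0271 276.    ] disc [ 0.675  -0.0251 30.    ]
top green wall [  0.6766   0.0654 252.    ] disc [ 0.6761  0.0646 31.    ]
top yellow wall [  0.4506  -0.2299 342.    ] disc [ 0.4505 -0.2293 31.    ]
side silver wall [  0.4794   0.2464 662.    ] disc [ 0.4791  0.2479 28.    ]
side red wall [  0.6773  -0.1169 411.    ] disc [ 0.6767 -0.1137 20.    ]
side blue wall [  0.6754  -0.0245 473.    ] disc [ 0.6756 -0.0219 21.    ]
side green wall [  0.6765   0.0679 586.    ] disc [ 0.6757  0.0695 30.    ]
side yellow wall [  0.451   -0.2273 515.    ] disc [ 0.4506 -0.2254 30.    ]
top bar: x=0.6803+0.0014*y y -0.30668391180369 0.25182637074298264 xres [-0.0137  0.015 ] z 0.18168540593965976
stop 1 69 [[0.6373 0.1774 0.026 ]
 [0.6697 0.1781 0.0298]
 [0.7041 0.1879 0.0334]]
stop -1 48 [[ 0.6332 -0.2348  0.0261]
 [ 0.6747 -0.2313  0.0291]
 [ 0.7036 -0.2253  0.0337]]
side bar: x=0.6798+0.0017*y y -0.3051581160634482 0.25747616830499237 xres [-0.0132  0.0154] z 0.183572641130493
stop 1 71 [[0.6339 0.1811 0.0257]
 [0.6623 0.1891 0.0308]
 [0.6916 0.1929 0.0342]]
stop -1 52 [[ 0.633  -0.2339  0.0276]
 [ 0.663  -0.227   0.0308]
 [ 0.7137 -0.2204  0.0347]]
```

```bash
cat >> h.py <<'E'
def lean(a,yaw=0):
    """tool rotation: fingers lean back to the robot by a deg, jaws along y; yaw about world z"""
    a=np.radians(a);s,c=np.sin(a),np.cos(a)
    return Rn.from_euler("z",yaw,degrees=True)*Rn.from_matrix(np.array([[0,-1,0],[-c,0,-s],[s,0,-c]]).T)
def rel(p,R):
    o=monitor.get_obs(); R0=Rn.from_quat(o["ee_rot"])
    print("t",round(o["clock"],2),"rel",R0.inv().apply(np.array(p)-o["position"]),(R0.inv()*R).as_rotvec(degrees=True))
E
python3 -c "
from h import *
rel([.53,-.072,.20],lean(40))"
```

```text
t 1.1 rel [-0.3944 -0.4826  0.0313] [39.6699  6.2107 17.0772]
```

{"api": "servo_tool", "payload": {"motion": [[0,-0.04,-0.048,0.003,4,0.6,1.7],[0,-0.08,-0.096,0.006,8,1.2,3.4],[0,-0.12,-0.145,0.009,12,1.9,5.1],[0,-0.16,-0.193,0.012,16,2.5,6.8],[0,-0.2,-0.241,0.015,20,3.1,8.5],[0,-0.24,-0.29,0.018,24,3.7,10.2],[0,-0.28,-0.338,0.021,28,4.3,11.9],[0,-0.32,-0.386,0.024,32,5,13.6],[0,-0.36,-0.434,0.027,36,5.6,15.3],[0,-0.394,-0.483,0.031,39.7,6.2,17.1],[0,-0.394,-0.483,0.031,39.7,6.2,17.1],[0,-0.394,-0.483,0.031,39.7,6.2,17.1],[0,-0.394,-0.483,0.031,39.7,6.2,17.1],[0,-0.394,-0.483,0.031,39.7,6.2,17.1]]}}

```text
clock: 2.85
position: [0.5304, -0.0733, 0.2005]
ee_rot: [-0.664, 0.665, -0.242, 0.242]
ft_force: [-0.1, -0.4, -0.2]
grip_width: -0.0
```

```bash
python3 -c "
from h import *
o=monitor.get_obs();print(o['position'],Rn.from_quat(o['ee_rot']).as_matrix(),o['joint_pos'],o['grip_width'])
rel([.670,-.072,.040],lean(40))
im,_=eyes.camera('side');cv2.imwrite('pics/side1.png',im)"
```

```text
[ 0.5304 -0.0733  0.2005] [[-0.0019 -0.7656  0.6433]
 [-1.      0.0018 -0.0008]
 [-0.0005 -0.6433 -0.7656]] [ 0.8933 -0.2865 -0.6935  2.2897 -0.6796  0.454  -0.8943] -0.0004816607723897191
t 2.85 rel [-0.0014 -0.0036  0.2127] [-0.0388 -0.0486 -0.1049]
```

{"api": "servo_tool", "payload": {"motion": [[0,-0.001,0,0.04,0,0,0],[0,-0.001,-0.002,0.08,0,0,0],[0,-0.001,-0.003,0.11,0,0,0],[0,-0.001,-0.004,0.13,0,0,0],[0,-0.001,-0.004,0.15,0,0,0],[0,-0.001,-0.004,0.17,0,0,0],[0,-0.001,-0.004,0.19,0,0,0],[0,-0.001,-0.004,0.205,0,0,0],[0,-0.001,-0.004,0.213,0,0,0],[0,-0.001,-0.004,0.213,0,0,0]]}}

```text
clock: 4.15
position: [0.672, -0.0729, 0.0448]
ee_rot: [-0.663, 0.668, -0.236, 0.24]
ft_force: [0.5, -0.5, 0.2]
grip_width: -0.001
```

```bash
python3 -c "
from h import *
o=monitor.get_obs();print(o['position'],o['ft_force'])
im,_=eyes.camera('side');cv2.imwrite('pics/side2.png',im[100:340,150:470])
g=dict(red=(.677,-.118),blue=(.6755,-.0258),green=(.6765,.0666))
measure(g)"
```

```text
[ 0.672  -0.0729  0.0448] [ 0.5017 -0.5165  0.1566]
top red wall [  0.6773  -0.1196 182.    ] disc [ 0.6718 -0.1167 14.    ]
top blue wall [  0.6755  -0.0271 239.    ] disc [ 0.6755 -0.0225 20.    ]
top green wall [  0.6766   0.0653 249.    ] disc [ 0.676   0.0642 29.    ]
side red wall [  0.6769  -0.1169 194.    ] disc [ 0.6772 -0.1121 10.    ]
side blue wall [  0.6754  -0.0245 466.    ] disc [ 0.6751 -0.0225 17.    ]
side green wall [  0.6766   0.0677 588.    ] disc [ 0.6766  0.0692 29.    ]
```

View pics/side2.png

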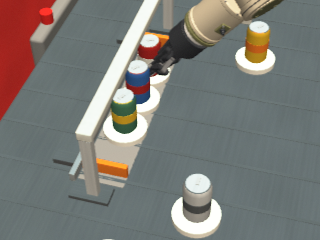

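The fingers are between red and blue without contact: the force is about 0 and the cans have not moved. Next I push red to the right.

{"api": "servo_tool", "payload": {"motion": [[0,0,0.004,0.005,0,0,0],[0,0.004,0.004,0.005,0,0,0],[0,0.009,0.004,0.005,0,0,0],[0,0.015,0.004,0.005,0,0,0],[0,0.021,0.004,0.005,0,0,0],[0,0.027,0.004,0.005,0,0,0],[0,0.033,0.004,0.005,0,0,0],[0,0.039,0.004,0.005,0,0,0],[0,0.045,0.004,0.005,0,0,0],[0,0.05,0.004,0.005,0,0,0],[0,0.053,0.004,0.005,0,0,0],[0,0.053,0.004,0.005,0,0,0]]}}

```text
clock: 5.8
position: [0.672, -0.1262, 0.0383]
ee_rot: [-0.666, 0.666, -0.237, 0.239]
ft_force: [-1.1, 0.4, 0.8]
grip_width: 0.004
```

```bash
python3 -c "
from h import *
o=monitor.get_obs();print(o['position'],o['ft_force'])
g=dict(red=(.677,-.165),blue=(.6755,-.0258))
measure(g)"
```

```text
[ 0.672  -0.1262  0.0383] [-1.1315  0.4204  0.7927]
top red wall [  0.6829  -0.1643 248.    ] disc [ 0.6808 -0.1644 13.    ]
top blue wall [  0.6754  -0.0271 270.    ] disc [ 0.6746 -0.026  28.    ]
side red wall [  0.6827  -0.1619 342.    ] disc [ 0.6831 -0.1589 17.    ]
side blue wall [  0.6755  -0.0245 466.    ] disc [ 0.6751 -0.0218 16.    ]
```

{"api": "servo_tool", "payload": {"motion": [[0,-0.02,0,0,0,0,0],[0,-0.045,0,0,0,0,0],[0,-0.058,0,0,0,0,0],[0,-0.064,0,0,0,0,0],[0,-0.07,0,0,0,0,0],[0,-0.076,0,0,0,0,0],[0,-0.082,0,0,0,0,0],[0,-0.088,0,0,0,0,0],[0,-0.094,0,0,0,0,0],[0,-0.1,0,0,0,0,0],[0,-0.106,0,0,0,0,0],[0,-0.111,0,0,0,0,0],[0,-0.115,0,0,0,0,0],[0,-0.116,0,0,0,0,0],[0,-0.116,0,0,0,0,0]]}}

```text
clock: 7.78
position: [0.674, -0.0101, 0.045]
ee_rot: [0.668, -0.667, 0.233, -0.235]
ft_force: [-1.6, -3.3, 0.3]
grip_width: 0.003
```

```bash
python3 -c "
from h import *
o=monitor.get_obs();print(o['position'],o['ft_force'])
g=dict(red=(.682,-.163),blue=(.677,.026),green=(.677,.118))
measure(g)"
```

```text
[ 0.674  -0.0101  0.045 ] [-1.5935 -3.252   0.3485]
top red wall [  0.6828  -0.1646 335.    ] disc [ 0.682  -0.1643 26.    ]
top blue wall [  0.6837   0.0239 232.    ] disc [ 0.689  0.035 15.   ]
top green wall [  0.6831   0.1132 252.    ] disc [ 0.6825  0.1128 28.    ]
side red wall [  0.683   -0.1621 417.    ] disc [ 0.686  -0.1605 14.    ]
side blue wall [  0.684    0.0268 477.    ] disc [ 0.6821  0.0274 15.    ]
side green wall [  0.6831   0.1156 589.    ] disc [ 0.6821  0.1165 30.    ]
```

{"api": "servo_tool", "payload": {"motion": [[0,-0.003,0.002,0.002,0,0,0],[0,-0.007,0.002,0.002,0,0,0],[0,-0.01,0.002,0.002,0,0,0],[0,-0.01,0.002,0.002,0,0,0],[0,0.0,0.002,0.0,0,0,0],[0,0.02,0.0,0.0,0,0,0],[0,0.02,0,-0.03,0,0,0],[0,0.02,0,-0.08,0,0,0],[0,0.02,0,-0.13,0,0,0],[0.5,0.02,0,-0.18,0,0,0],[1,0.02,0,-0.22,0,0,0],[1,0.02,0,-0.22,0,0,0]]}}

```text
clock: 9.38
position: [0.5495, -0.0396, 0.1966]
ee_rot: [-0.666, 0.672, -0.233, 0.226]
ft_force: [-0.4, -1.3, -0.5]
grip_width: 0.637
```

```bash
python3 -c "
from h import *
o=monitor.get_obs();print(o['position'],o['ft_force'],o['joint_pos'])
g=dict(silver=(.4795,.2455),red=(.682,-.163),blue=(.683,.032),green=(.683,.122),yellow=(.4508,-.2285))
measure(g)
im,_=eyes.camera('top');cv2.imwrite('pics/top3.png',im[130:370,200:560])
for yaw in(0,25):
  for a in (45,40):
    R=lean(a,yaw); p=np.array([.4793,.2455,.066])+R.apply([0,0,.019])
    rel(p,R); rel(p-R.apply([0,0,.13]),R)
"
```

```text
[ 0.5495 -0.0396  0.1966] [-0.3531 -1.3357 -0.5387] [ 0.8573 -0.2334 -0.7819  2.2362 -0.4181  0.4347 -1.2242]
top silver wall [  0.4794   0.2444 189.    ] disc [ 0.4789  0.2437 36.    ]
top red wall [  0.6829  -0.1646 334.    ] disc [ 0.6821 -0.1645 26.    ]
top blue wall [  0.683    0.0295 256.    ] disc [ 0.6824  0.0305 27.    ]
top green wall [  0.6834   0.122  259.    ] disc [ 0.6827  0.1221 27.    ]
top yellow wall [  0.4506  -0.23   345.    ] disc [ 0.4505 -0.2294 30.    ]
side silver wall [  0.4793   0.2466 658.    ] disc [ 0.479   0.2477 28.    ]
side red wall [  0.683  -0.162 507.   ] disc [ 0.6835 -0.1604 29.    ]
side blue wall [  0.6831   0.032  495.    ] disc [ 0.6825  0.0333 19.    ]
side green wall [  0.6833   0.1244 592.    ] disc [ 0.6818  0.1237 30.    ]
side yellow wall [  0.4511  -0.2272 520.    ] disc [ 0.4507 -0.2244 28.    ]
t 9.53 rel [-0.2865  0.1369  0.0747] [ 6.8157 -0.9509 -0.1016]
t 9.53 rel [-0.2843  0.1523 -0.0544] [ 6.8157 -0.9509 -0.1016]
t 9.53 rel [-0.2865  0.1385  0.0748] [ 1.8158 -0.945  -0.1429]
t 9.53 rel [-0.2843  0.1427 -0.0551] [ 1.8158 -0.945  -0.1429]
t 9.53 rel [-0.2921  0.1379  0.0738] [  6.8414 -17.5489 -18.8166]
t 9.53 rel [-0.2512  0.1464 -0.0493] [  6.8414 -17.5489 -18.8166]
t 9.53 rel [-0.2916  0.1395  0.074 ] [  1.9257 -16.7021 -19.5533]
t 9.53 rel [-0.2542  0.1373 -0.0505] [  1.9257 -16.7021 -19.5533]
```

View pics/top3.png

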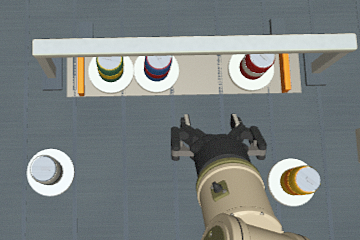

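The gap is now open: red–blue distance is about 194 mm and the discs are visibly apart, with green beside blue. Silver and yellow have not moved. Next I go above silver with a leaning, radial approach.

```bash
python3 -c "
from h import *
R=lean(42,22); p=np.array([.4793,.2455,.066])+R.apply([0,0,.021]); print(p)
rel(p+[0,0,.1],R)
"
```

```text
[0.4923 0.2508 0.0504]
t 9.53 rel [-0.2906  0.0767 -0.0026] [  3.8893 -15.1126 -16.9647]
```

{"api": "servo_tool", "payload": {"motion": [[1,-0.03,-0.01,0,0.4,-2,-2],[1,-0.075,0.0,0,1,-4,-4.5],[1,-0.12,0.015,0,1.6,-6,-7],[1,-0.165,0.03,0,2.2,-8,-9.5],[1,-0.21,0.045,0,2.8,-10.5,-12],[1,-0.25,0.06,-0.001,3.4,-13,-14.5],[1,-0.29,0.077,-0.003,3.9,-15.1,-17],[1,-0.29,0.077,-0.003,3.9,-15.1,-17],[1,-0.29,0.077,-0.003,3.9,-15.1,-17],[1,-0.29,0.077,-0.003,3.9,-15.1,-17]]}}

```text
clock: 10.78
position: [0.4915, 0.2498, 0.1495]
ee_rot: [0.774, -0.524, 0.198, -0.297]
ft_force: [0.3, -0.4, -0.3]
grip_width: 1.003
```

```bash
python3 -c "
from h import *
o=monitor.get_obs();print(o['position'],o['grip_width'],o['joint_pos'])
R=lean(42,22); p=np.array([.4793,.2455,.066])+R.apply([0,0,.021]); print(p)
rel(p+[0,0,.1],R);rel(p,R)
"
```

```text
[0.4915 0.2498 0.1495] 1.0029543397827643 [ 0.6723 -0.2582 -1.2005  2.3274 -0.4852  0.2057 -1.3574]
[0.4923 0.2508 0.0504]
t 10.78 rel [-0.0006 -0.0014  0.0001] [ 0.1648  0.2142 -0.2598]
t 10.78 rel [-0.      0.0653  0.0746] [ 0.1648  0.2142 -0.2598]
```

{"api": "servo_tool", "payload": {"motion": [[1,0,0.01,0.012,0,0,0],[1,0,0.023,0.026,0,0,0],[1,0,0.036,0.041,0,0,0],[1,0,0.047,0.054,0,0,0],[1,0,0.057,0.065,0,0,0],[1,0,0.065,0.074,0,0,0],[1,0,0.065,0.074,0,0,0]]}}

```text
clock: 11.65
position: [0.4741, 0.2367, 0.0875]
ee_rot: [0.779, -0.522, 0.19, -0.291]
ft_force: [-0.3, -0.3, -1.3]
grip_width: 0.999
```

```bash
python3 -c "
from h import *
o=monitor.get_obs();print(o['position'],o['ft_force'],o['joint_pos'])
R=lean(42,22); p=np.array([.4793,.2455,.066])+R.apply([0,0,.021]); rel(p,R)
measure(dict(silver=(.4795,.2455)))
im,_=eyes.camera('side');cv2.imwrite('pics/side4.png',cv2.resize(im[200:360,240:480],None,fx=2.5,fy=2.5))
"
```

```text
[0.4741 0.2367 0.0875] [-0.2795 -0.271  -1.3275] [ 0.8965 -0.0796 -1.4667  2.407   0.8435  0.0655 -2.604 ]
t 11.65 rel [-0.0057  0.0074  0.0427] [1.2985 0.6599 0.1007]
top silver wall [  0.4794   0.2445 190.    ] disc [ 0.4798  0.2444 36.    ]
side silver wall [  0.4793   0.2464 622.    ] disc [ 0.4791  0.2481 27.    ]
```

View pics/side4.png

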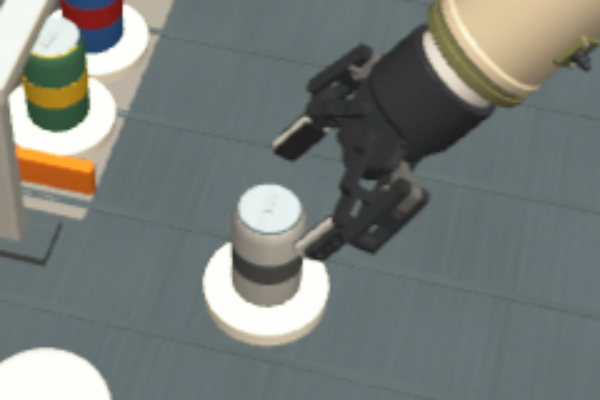

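The side view shows the gripper still behind and above silver, so it has not straddled the can. The arm stopped at its joint limits (j3, j4, j6, j7): a lean this near the base is out of reach. I'll back up, grip silver pointing straight down, carry it to the mouth of the gap clear of the bar, and regrip with a lean there, where the arm reaches more easily.

{"api": "servo_tool", "payload": {"motion": [[1,0,-0.015,-0.02,0,0,0],[1,0,-0.04,-0.05,0,0,0],[1,0,-0.055,-0.07,0,0,0],[1,0,-0.065,-0.08,-5,0,0],[1,0,-0.065,-0.08,-10,0,0],[1,0,-0.065,-0.08,-15,0,0]]}}

```text
clock: 12.55
position: [0.4699, 0.2368, 0.192]
ee_rot: [0.809, -0.545, 0.116, -0.188]
ft_force: [0.6, 0.3, -1.3]
grip_width: 1.0
```

```bash
python3 -c "
from h import *
o=monitor.get_obs();print(o['position'],Rn.from_quat(o['ee_rot']).as_matrix(),o['joint_pos'])
R=lean(0,22); p=np.array([.4793,.2455,.065])+R.apply([0,0,.021]); rel(p+[0,0,.13],R)
"
```

```text
[0.4699 0.2368 0.192 ] [[ 0.3798 -0.8378  0.3923]
 [-0.9249 -0.3361  0.1775]
 [-0.0169 -0.4302 -0.9026]] [-0.1592 -0.147  -0.4065  2.1308  0.0098  0.7053 -1.7658]
t 12.55 rel [-0.0042 -0.0031  0.0215] [-25.4827   1.0237   0.1028]
```

{"api": "servo_tool", "payload": {"motion": [[1,-0.001,0,0.005,-8,0.3,0],[1,-0.003,-0.002,0.015,-17,0.7,0],[1,-0.004,-0.003,0.021,-25.5,1,0],[1,-0.004,-0.003,0.021,-25.5,1,0],[1,-0.004,-0.003,0.021,-25.5,1,0]]}}

```text
clock: 13.18
position: [0.4806, 0.2441, 0.1732]
ee_rot: [0.829, -0.559, 0.003, -0.001]
ft_force: [-0.2, -0.9, 0.4]
grip_width: 1.0
```

```bash
python3 -c "
from h import *
o=monitor.get_obs();print(o['position'],o['joint_pos'])
R=lean(0,22); p=np.array([.4793,.2455,.065])+R.apply([0,0,.021]); rel(p,R)
"
```

```text
[0.4806 0.2441 0.1732] [-0.1831  0.2113 -0.4216  1.7519  0.0981  1.1944 -1.8187]
t 13.18 rel [-0.0023  0.0013  0.1291] [-0.2651 -0.251   0.0207]
```

{"api": "servo_tool", "payload": {"motion": [[1,-0.002,0.001,0.03,0,0,0],[1,-0.002,0.001,0.06,0,0,0],[1,-0.002,0.001,0.09,0,0,0],[1,-0.002,0.001,0.115,0,0,0],[1,-0.002,0.001,0.129,0,0,0],[1,-0.002,0.001,0.129,0,0,0],[0.5,-0.002,0.001,0.129,0,0,0],[0.3,-0.002,0.001,0.129,0,0,0],[0.3,-0.002,0.001,0.129,0,0,0],[0.3,-0.002,0.001,0.129,0,0,0],[0.3,-0.002,0.001,0.129,0,0,0],[0.3,-0.002,0.001,0.129,0,0,0]], "grip_force": 35}}

```text
clock: 14.68
position: [0.4806, 0.2451, 0.0456]
ee_rot: [0.83, -0.558, 0.004, -0.001]
ft_force: [-2.5, -1.5, 8.0]
grip_width: 0.619
```

```bash
python3 -c "
from h import *
o=monitor.get_obs();print(o['position'],o['ft_force'],o['grip_width'])
# can to (.595,-.066); TCP over axis; carry via height +0.02
R=lean(0,0); z=o['position'][2]
rel([.50,.10,z+.02],lean(0,11)); rel([.53,-.066,z+.015],R); rel([.597,-.066,z+.01],R); rel([.597,-.066,z+.001],R)
"
```

```text
[0.4806 0.2451 0.0456] [-2.5354 -1.4674  8.0088] 0.6189212734446929
t 14.68 rel [ 0.1419  0.0365 -0.0193] [-0.3459 -0.3195 11.1106]
t 14.68 rel [ 0.3069  0.0713 -0.0135] [-0.3767 -0.2862 22.1105]
t 14.68 rel [ 0.3321  0.0092 -0.008 ] [-0.3767 -0.2862 22.1105]
t 14.68 rel [0.332  0.0093 0.001 ] [-0.3767 -0.2862 22.1105]
```

Silver is gripped: the opening is 0.619, about 52.6 mm, which matches the can. Next I lift it 20 mm and carry it to the gap mouth.

{"api": "servo_tool", "payload": {"motion": [[0.3,0,0,-0.01,0,0,0],[0.3,0.01,0.003,-0.019,0,0,1],[0.3,0.04,0.01,-0.019,0,0,3],[0.3,0.075,0.02,-0.019,0,0,6],[0.3,0.11,0.029,-0.019,0,0,8.5],[0.3,0.142,0.037,-0.019,0,0,11],[0.3,0.18,0.045,-0.018,0,0,13.5],[0.3,0.22,0.054,-0.016,0,0,16],[0.3,0.26,0.062,-0.015,0,0,19],[0.3,0.29,0.068,-0.014,0,0,21],[0.3,0.307,0.071,-0.014,0,0,22],[0.3,0.307,0.071,-0.013,0,0,22],[0.3,0.307,0.071,-0.013,0,0,22]]}}

```text
clock: 16.3
position: [0.5296, -0.0648, 0.0587]
ee_rot: [0.709, -0.706, 0.003, -0.001]
ft_force: [-0.7, 0.1, -2.7]
grip_width: 0.612
```

```bash
python3 -c "
from h import *
o=monitor.get_obs();print(o['position'],o['grip_width'],o['ft_force'],o['joint_pos'])
rel([.595,-.066,.0553],lean(0)); rel([.595,-.066,.0463],lean(0))
measure(dict(silver=(.53,-.066)))
"
```

```text
[ 0.5296 -0.0648  0.0587] 0.6122585799244141 [-0.724   0.1498 -2.748 ] [ 0.1925  0.3054 -0.1811  1.8867  0.071   0.95   -1.5879]
t 16.3 rel [ 0.0015 -0.0654  0.0038] [-0.3048 -0.2094  0.2492]
t 16.3 rel [ 0.0015 -0.0653  0.0128] [-0.3048 -0.2094  0.2492]
top silver wall [  0.5262  -0.0649 277.    ] disc None
side silver wall [  0.5294  -0.0639 518.    ] disc [ 0.5275 -0.064   4.    ]
```

{"api": "servo_tool", "payload": {"motion": [[0.3,0.001,-0.015,0.001,0,0,0],[0.3,0.001,-0.035,0.002,0,0,0],[0.3,0.001,-0.055,0.003,0,0,0],[0.3,0.001,-0.065,0.004,0,0,0],[0.3,0.001,-0.065,0.008,0,0,0],[0.3,0.001,-0.065,0.012,0,0,0],[0.3,0.001,-0.065,0.013,0,0,0],[0.7,0.001,-0.065,0.013,0,0,0],[0.9,0.001,-0.065,0.013,0,0,0],[1,0.001,-0.065,0.013,0,0,0],[1,0.001,-0.065,0.013,0,0,0],[1,0.001,-0.065,-0.03,0,0,0],[1,0.001,-0.065,-0.08,0,0,0],[1,0.001,-0.055,-0.12,0,0,0],[1,0.001,-0.035,-0.13,0,0,0],[1,0.001,-0.035,-0.13,0,0,0]]}}

```text
clock: 18.4
position: [0.5639, -0.067, 0.1903]
ee_rot: [0.708, -0.706, 0.005, -0.001]
ft_force: [0.1, -0.0, -0.4]
grip_width: 0.997
```

```bash
python3 -c "
from h import *
o=monitor.get_obs();print(o['position'],o['grip_width'],o['ft_force'],o['joint_pos'])
measure(dict(silver=(.595,-.066),red=(.682,-.163),blue=(.683,.031),green=(.683,.123)))
"
```

```text
[ 0.5639 -0.067   0.1903] 0.997280466129756 [ 0.1288 -0.0488 -0.3778] [ 0.1891  0.235  -0.1786  1.6725  0.0491  1.2302 -1.5698]
top silver wall [  0.5937  -0.0689 152.    ] disc [ 0.5932 -0.0692 18.    ]
top red wall None disc None
top blue wall [  0.6829   0.0295 257.    ] disc [ 0.6821  0.0305 27.    ]
top green wall [  0.6834   0.122  257.    ] disc [ 0.6828  0.122  27.    ]
side silver wall [  0.5933  -0.067  552.    ] disc [ 0.5927 -0.0646 27.    ]
side red wall [  0.6829  -0.1621 512.    ] disc [ 0.6838 -0.1596 28.    ]
side blue wall [  0.683    0.0319 501.    ] disc [ 0.6828  0.033  19.    ]
side green wall [  0.6834   0.1245 595.    ] disc [ 0.6817  0.1221 30.    ]
```

```bash
python3 -c "
from h import *
R=lean(38); p=np.array([.5935,-.0675,.064])+R.apply([0,0,.021]);print(p)
rel(p+[0,0,.11],R)
"
```

```text
[ 0.6064 -0.0675  0.0475]
t 18.5 rel [ 0.0006 -0.0421  0.0314] [37.681  -0.2141  0.1981]
```

{"api": "servo_tool", "payload": {"motion": [[1,0,0,0,8,0,0],[1,0,-0.005,0.002,16,0,0],[1,0,-0.015,0.008,24,0,0],[1,0,-0.028,0.02,32,0,0],[1,0,-0.042,0.031,37.7,0,0.2],[1,0,-0.042,0.031,37.7,0,0.2],[1,0,-0.042,0.031,37.7,0,0.2]]}}

```text
clock: 19.38
position: [0.6067, -0.0667, 0.1587]
ee_rot: [0.669, -0.669, 0.231, -0.229]
ft_force: [0.9, 0.1, 0.5]
grip_width: 0.999
```

```bash
python3 -c "
from h import *
o=monitor.get_obs();print(o['position'],o['joint_pos'])
R=lean(38); p=np.array([.5935,-.0675,.064])+R.apply([0,0,.021])
rel(p,R)
"
```

```text
[ 0.6067 -0.0667  0.1587] [ 0.2438 -0.0025 -0.1921  2.1752 -0.0961  0.3087 -1.4374]
t 19.38 rel [0.0004 0.0686 0.0876] [ 0.0683 -0.1715  0.076 ]
```

{"api": "servo_tool", "payload": {"motion": [[1,0,0.012,0.015,0,0,0],[1,0,0.024,0.03,0,0,0],[1,0,0.035,0.044,0,0,0],[1,0,0.035,0.044,0,0,0]]}}

```text
clock: 19.88
position: [0.6058, -0.0669, 0.1016]
ee_rot: [0.669, -0.669, 0.231, -0.228]
ft_force: [-0.3, 0.2, 1.4]
grip_width: 1.001
```

```bash
python3 -c "
from h import *
o=monitor.get_obs();print(o['position'],o['joint_pos'])
R=lean(38); p=np.array([.5935,-.0675,.064])+R.apply([0,0,.021])
rel(p,R)
"
```

```text
[ 0.6058 -0.0669  0.1016] [ 0.2358  0.0943 -0.1897  2.2227 -0.0724  0.166  -1.4503]
t 19.88 rel [0.0004 0.0327 0.0431] [ 0.1114 -0.1645  0.0644]
```

```bash
python3 -c "
from h import *
R=lean(33); p=np.array([.5935,-.0675,.062])+R.apply([0,0,.021])
rel(p,R);rel(p+[0,0,.03],R)
"
```

```text
t 19.88 rel [0.0004 0.0358 0.0446] [-4.8886 -0.1672  0.0572]
t 19.88 rel [0.0005 0.0173 0.0209] [-4.8886 -0.1672  0.0572]
```

{"api": "servo_tool", "payload": {"motion": [[1,0,0.008,0.01,-2.5,0,0],[1,0,0.017,0.021,-4.9,0,0],[1,0,0.025,0.031,-4.9,0,0],[1,0,0.032,0.04,-4.9,0,0],[1,0,0.036,0.045,-4.9,0,0],[1,0,0.036,0.045,-4.9,0,0]]}}

```text
clock: 20.62
position: [0.6046, -0.0673, 0.0437]
ee_rot: [-0.678, 0.678, -0.202, 0.2]
ft_force: [-1.2, -0.5, -0.2]
grip_width: 1.0
```

```bash
python3 -c "
from h import *
o=monitor.get_obs();print(o['position'],o['joint_pos'],o['ft_force'])
R=lean(33); p=np.array([.5935,-.0675,.062])+R.apply([0,0,.021])
rel(p,R)
im,_=eyes.camera('side');cv2.imwrite('pics/side5.png',cv2.resize(im[90:250,220:460],None,fx=2.5,fy=2.5))
"
```

```text
[ 0.6046 -0.0673  0.0437] [ 0.1743  0.2159 -0.1331  2.1958  0.0199  0.1551 -1.5371] [-1.2364 -0.5033 -0.2052]
t 20.62 rel [ 0.0002 -0.0007 -0.0003] [-0.0676 -0.1948  0.0433]
```

View pics/side5.png

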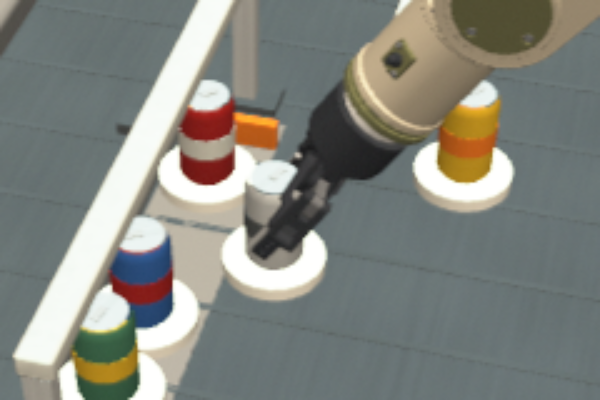

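The fingers straddle silver at a 33° lean, with silver at the gap mouth (275,230 in the crop). Next I close the grip and check.

{"api": "servo_tool", "payload": {"motion": [[0.6,0,0,0,0,0,0],[0.3,0,0,0,0,0,0],[0.3,0,0,0,0,0,0],[0.3,0,0,0,0,0,0],[0.3,0,0,0,0,0,0],[0.3,0,-0.001,-0.0015,0,0,0],[0.3,0,-0.002,-0.003,0,0,0],[0.3,0,-0.002,-0.003,0,0,0]], "grip_force": 35}}

```text
clock: 21.68
position: [0.6049, -0.0672, 0.048]
ee_rot: [-0.678, 0.678, -0.203, 0.2]
ft_force: [-0.0, -0.1, -3.2]
grip_width: 0.611
```

```bash
python3 -c "
from h import *
o=monitor.get_obs();print(o['position'],o['grip_width'],o['ft_force'])
measure(dict(silver=(.5935,-.068),red=(.682,-.163),blue=(.683,.031)))
P,C=cloud('side');m=np.hypot(P[:,0]-.5935,P[:,1]+.067)<.02;print('top z',np.percentile(P[m,2],[50,80,95]))
q=o['position']; rel(q+[.0735,.001,0.001],lean(33))
"
```

```text
[ 0.6049 -0.0672  0.048 ] 0.611101978527717 [-0.0427 -0.1091 -3.2367]
top silver wall [ 0.591  -0.0678 62.    ] disc [ 0.5919 -0.0693 11.    ]
top red wall [  0.6829  -0.1647 333.    ] disc [ 0.682  -0.1644 26.    ]
top blue wall [  0.683    0.0294 260.    ] disc [ 0.6826  0.0305 27.    ]
side silver wall [  0.593   -0.0662 290.    ] disc [ 0.5924 -0.0646 26.    ]
side red wall [  0.683   -0.1621 513.    ] disc [ 0.6835 -0.1603 28.    ]
side blue wall [  0.683    0.0321 498.    ] disc [ 0.6826  0.0332 19.    ]
top z [0.1076 0.109  0.1106]
t 21.82 rel [-0.0011 -0.0621  0.0393] [-0.1135 -0.2017  0.0487]
```

{"api": "servo_tool", "payload": {"motion": [[0.3,0,-0.007,0.004,0,0,0],[0.3,0,-0.014,0.009,0,0,0],[0.3,-0.001,-0.021,0.013,0,0,0],[0.3,-0.001,-0.028,0.018,0,0,0],[0.3,-0.001,-0.035,0.022,0,0,0],[0.3,-0.001,-0.042,0.027,0,0,0],[0.3,-0.001,-0.049,0.031,0,0,0],[0.3,-0.001,-0.056,0.036,0,0,0],[0.3,-0.001,-0.061,0.039,0,0,0],[0.3,-0.001,-0.062,0.04,0,0,0],[0.3,-0.001,-0.062,0.04,0,0,0]]}}

```text
clock: 23.2
position: [0.6787, -0.0664, 0.0483]
ee_rot: [-0.678, 0.678, -0.203, 0.2]
ft_force: [-0.3, -0.1, -2.3]
grip_width: 0.611
```

```bash
python3 -c "
from h import *
o=monitor.get_obs();print(o['position'],o['grip_width'],o['ft_force'])
measure(dict(silver=(.666,-.067),red=(.682,-.163),blue=(.683,.031)))
im,_=eyes.camera('side');cv2.imwrite('pics/side6.png',cv2.resize(im[90:250,220:460],None,fx=2.5,fy=2.5))
"
```

```text
[ 0.6787 -0.0664  0.0483] 0.6111966946902108 [-0.2793 -0.109  -2.2823]
top silver wall [ 0.6663 -0.0683 44.    ] disc [ 0.6661 -0.0672 15.    ]
top red wall [  0.6829  -0.1646 260.    ] disc [ 0.6818 -0.1645 17.    ]
top blue wall [  0.683    0.0295 258.    ] disc [ 0.6824  0.0303 27.    ]
side silver wall [  0.6671  -0.0658 268.    ] disc [ 0.6664 -0.0637 18.    ]
side red wall [  0.6832  -0.1619 125.    ] disc [ 0.6839 -0.1575  9.    ]
side blue wall [  0.6832   0.0319 492.    ] disc [ 0.6831  0.0326 20.    ]
```

View pics/side6.png

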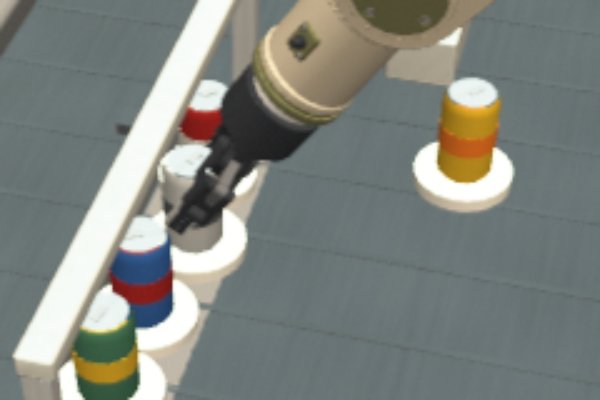

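Silver hangs about 4 mm above the table between red and blue, clear of the bar. I move it 4 mm further in, lower it, release and withdraw.

{"api": "servo_tool", "payload": {"motion": [[0.3,0,-0.002,0.001,0,0,0],[0.3,0,-0.0034,0.002,0,0,0],[0.3,0,-0.002,0.004,0,0,0],[0.3,0,-0.001,0.006,0,0,0],[0.3,0,-0.001,0.006,0,0,0],[0.3,0,-0.001,0.006,0,0,0],[0.7,0,-0.001,0.006,0,0,0],[0.85,0,-0.001,0.006,0,0,0],[0.85,0,-0.001,0.006,0,0,0],[0.85,0,-0.001,0.006,0,0,0],[0.85,0,-0.001,-0.01,0,0,0],[0.85,0,-0.001,-0.03,0,0,0],[0.85,0,-0.001,-0.06,0,0,0],[0.85,0,-0.001,-0.1,0,0,0],[0.85,0,-0.001,-0.14,0,0,0],[0.85,0,-0.001,-0.14,0,0,0]]}}

```text
clock: 25.35
position: [0.6038, -0.0662, 0.1696]
ee_rot: [-0.677, 0.677, -0.205, 0.202]
ft_force: [-0.3, -0.2, -0.1]
grip_width: 0.849
```

```bash
python3 -c "
from h import *
o=monitor.get_obs();print(o['clock'],o['position'],o['grip_width'],o['ft_force'])
P,C=measure(dict(silver=(.67,-.067),red=(.682,-.163),blue=(.683,.031),green=(.683,.123),yellow=(.4508,-.2285)))
im,_=eyes.camera('top');cv2.imwrite('pics/top7.png',im[130:370,80:560])
m=(P[:,2]<.04)&(P[:,2]>.012)&(P[:,0]>.69)&(P[:,0]<.76)&(abs(P[:,1]+.12)<.03);print('fence',np.percentile(P[m],[2,50,98],axis=0) if m.any() else None)
"
```

```text
25.35 [ 0.6038 -0.0662  0.1696] 0.8488615640746179 [-0.3098 -0.1638 -0.1158]
top silver wall [  0.6721  -0.0687 293.    ] disc [ 0.6723 -0.0687 28.    ]
top red wall [  0.6829  -0.1647 332.    ] disc [ 0.6823 -0.1641 26.    ]
top blue wall [  0.6829   0.0295 259.    ] disc [ 0.6825  0.0299 27.    ]
top green wall [  0.6833   0.122  258.    ] disc [ 0.6826  0.122  27.    ]
top yellow wall None disc None
side silver wall [  0.6721  -0.0661 523.    ] disc [ 0.6712 -0.0641 21.    ]
side red wall [  0.683   -0.1619 347.    ] disc [ 0.6823 -0.16   14.    ]
side blue wall [  0.683    0.0319 503.    ] disc [ 0.6821  0.0332 19.    ]
side green wall [  0.6833   0.1245 599.    ] disc [ 0.6812  0.1231 29.    ]
side yellow wall [  0.451   -0.2272 520.    ] disc [ 0.4509 -0.2245 27.    ]
fence [[ 0.7115 -0.1491  0.0121]
 [ 0.7279 -0.1085  0.0143]
 [ 0.73   -0.0912  0.0168]]
```

View pics/top7.png

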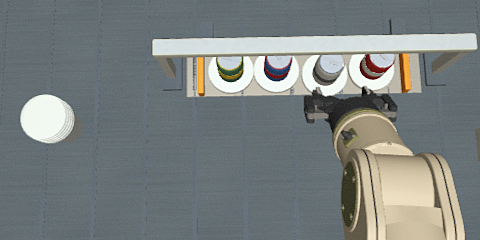

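Silver stands between blue (273,66) and red (372,66) at about (329,70). All the discs are upright and the gripper is clear, so I hand in.

```bash
python3 -c "
from h import *
print(ticket.hand_in())"
```

```text
the job is handed in; nothing more can be done
None
```

The silver can now stands in the row between the red and blue cans, and the job is handed in. I took the last measurements at about 25 s, just before handing in; no verdict was reported.

**What I did:**
- I nudged red to the right, and blue with green to the left, using the shut fingers at a 40° lean, until red and blue were about 194 mm apart.
- I set silver down at the mouth of the gap, regripped it at a 33° lean, and carried it in under the light bar about 4 mm above the table. I then lowered and released it.

**Last checks:**

| Check | Measured | Required |
|---|---|---|
| Silver from the row's centre line | about -3 to -5 mm | -15 to 12 mm |
| Red, blue and green from the centre line | about 6 to 8 mm (against the fence) | -30 to 15 mm |
| Silver to red | about 96 mm | below 160 mm |
| Silver to blue | about 99 mm | below 160 mm |

- **Upright:** I judged this from the final picture and from the base and can-wall fits agreeing within a few millimetres. I did not measure the tilt angles.
- **Bystanders:** yellow's measured position had not changed. I checked the cups only by eye, in the final picture.
- **Contact:** the gripper was clear of everything, and I saw no sign of contact with the light bar (wrist force about 0).

**What failed or disagreed:**
- The first leaning grasp at silver's starting place ran into joint limits (j7 read -2.604 against a limit of -2.6). I backed off without touching the can and gripped it from straight above instead.
- The two cameras disagree by about 2.5 mm in y, which is close to the stated calibration accuracy.

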